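Refit the pan carrier on the kitchen portion scale

ROBOT

A 6-joint arm with a two-finger parallel gripper is mounted at the origin on the work surface. World frame = base frame: x ahead of the robot, y to its left, z up, the work surface at z = 0. Lengths are in m, angles in rad, forces in N, time in s.
With the tool pointing down it reaches from about 0.25 to 0.775 m from the base axis. Payload 4 kg.
Tool frame: the origin (TCP) lies between the finger pads; the fingertips stand 14 mm ahead of it and the grasp point (between the pads) lies 5 mm behind it (robot.tips_ahead is the distance from the TCP to the fingertips, in m); z points along the fingers, y is the direction in which the jaws open and shut (so a half turn about z gives the same grasp; the last joint's range is limited). The gripper opens to 94 mm and grips with 3 to 60 N. Pads are 16 mm wide; open, the fingers measure 119 mm over their backs; the gripper's body (75 mm by 177 mm) begins 78 mm behind the grasp point.
Start: joints at [-0.103, 0.087, 1.371, -0, 1.684, -0.103], TCP at [0.55, -0, 0.22] pointing down, gripper open.
Joint ranges: [-3.1, 3.1], [-0.76, 2.03], [0.27, 2.55], [-1.08, 4.22], [0.17, 2.65], [-2.57, 2.57]. Speed limits (rad/s): [2.79, 2.79, 3.14, 3.14, 3.14, 3.14].

INTERFACE

Orientations are given as [roll, pitch, yaw] about the fixed x, y, z axes, in that order (R = Rz(yaw) Ry(pitch) Rx(roll)).
In Python, from bench import robot, optics, job gives the robot as it stands.
- The arm moves only by the tool apply_moves, never from a script. Its argument "moves" is a list of rows, each a list of 3 entries, a list of its own where there are three numbers: the shift along the tool's x, y, z in cm, then the turn, a rotation vector about the tool's x, y, z in rad, then the opening, from 0 (shut) to 1 (fully open). In form: [[[tx, ty, tz], [rx, ry, rz], grip], ...]. A call has exactly 10 rows; each row is the pose to reach, as a shift and turn from the pose commanded when the call began, along the tool's axes at that moment; what a row does not reach only later rows make up. A row lasts 1/12 s, in which the tool goes at most 41.7 mm and 7.16 degrees, less where a joint would pass 70% of its speed; a pose out of reach is approached as far as the arm can. A call with a gripper value outside its range is refused whole. The fingers move at their own pace and stop on an object; the grip force is fixed at half the most. Time passes only in rows, so rows that repeat a pose let the fingers close, or fill a call up. It gives the time, the measured TCP pose, the force and the opening at its end, in the units of the state.
- robot.get_obs(): the state, without advancing time (a new reading comes with each control period).
- optics.snapshot(name): name is "scene" or "side" or "wrist"; returns the picture (420x560x3 uint8, red, green, blue); there is no depth.
- optics.get_calibration(name): a dict with "fx", "fy", "cx", "cy" (pixels), "rvec" (rotation vector, rad) and "tvec" (3), from world to camera coordinates, as OpenCV has them. Camera axes: x right, y down, z forward; pixel columns grow to the right and rows downward; lengths in m; the calibration is good to about 2 mm. A picture is of the moment at which its call begins: read the wrist's pose just before it. get_calibration takes no time and is no camera call; for the wrist camera it gives the pose at the moment of the call.
- job.close_job(): hands the job in, once; it reports no verdict.
The state is a dict: "time": time; "joint_positions": joint angles; "qvel": joint speeds; "joint_torque": joint torques, N m; "tool_pos": TCP position; "ee_rot": TCP orientation; "wrist_force": force on the tool from outside, world axes, zero at the start; "wrist_torque": the same for the moment, N m; "width": finger opening in m.
Only numpy, scipy, OpenCV 4.12 (cv2) and the standard library are available. Lean on these libraries where they do the work, as an engineer would, in place of code of your own. Each camera call takes 0.05 s, during which the arm holds its last target.

TASK

Put the three-footed pan carrier back on the white portion scale: lift it off the sheet tray and set it down level with its single rear arm pointing away from the scale's display. The brass cone seat may be clamped anywhere along its slot, so feel for it with a light sideways slide along the groove: all three balls must settle fully home in cone, groove and flat before you let go and back off. Press gently, as the scale is delicate, and do not push the other kitchen things about.

Things in the scene. Friction and masses are not known exactly. Their poses are not given: they have to be found in the camera images.
- scale: White portion scale, fixed, 270 mm wide (y), 285 mm deep. Origin under its centre, z up; -x is the front with the black display (housing 50 mm high). White top at z = 55 mm, three seats on it. The carrier must never press on the scale with more than 30 N; 3 to 8 N is plenty for feeling. With the carrier home, hub is at scale x = 0, y = cone hole - 60 mm, z = 108.9 mm and all ball centres at z = 71.9 mm.
- slot_mid (a point): Middle of the CONE seat's slot, at top level: scale (-35, +60, 70) mm. The brass cone block (28 mm in x, 86 in y, top z = 70) is clamped firmly with its hole anywhere within 18 mm of here along scale y, not given as a reading. Hole in the block's middle, mouth 14 mm, walls 60 degrees from level. A ball can slide on the smooth top (ball centre z = 77); it drops 5 mm into the hole.
- groove_mid (a point): Middle of the GROOVE seat at top level: scale (-35, -60, 70) mm. Dark steel block, 28 mm in x, 62 mm in y, with a V groove along y: mouth 14 mm wide, walls 60 degrees from level, so a ball sinks to the same height as in the cone. Friction of the seats 0.5 to 0.7.
- flat_mid (a point): Middle of the FLAT seat's top: scale (+60, 0, 64.9) mm. Dark steel pad 50 mm in x, 75 mm in y.
- hub (a point): Grip centre of the pan carrier: a steel Y-shaped frame, 0.3 to 0.65 kg, centre of mass within 5 mm of its blue upright hub. Hub 36 mm long (x), 26 mm wide (y: grip across this), from 10 to 66 mm above the feet's undersides; this point is 44 mm above them. Arms flat, 10 to 18 mm above the undersides. z up, +x along the single rear arm. Home, its axes are parallel to the scale's.
- foot_cone (a point): Centre of the ball foot (14 mm diameter) that goes in the cone, at (-35, +60, -37) mm from the hub point in the carrier's frame.
- foot_groove (a point): Centre of the ball foot (14 mm diameter) that goes in the groove, at (-35, -60, -37) mm from the hub point.
- foot_flat (a point): Centre of the ball foot (14 mm diameter) that rests on the flat pad, at the end of the single rear arm, at (+60, 0, -37) mm from the hub point.
- carrier: The same pan carrier, origin at its underside: 44 mm straight below the hub point, axes as the hub's.
- tray: Dark steel sheet tray 300 x 250 mm (x, y), fixed, rim 16 mm high, floor at z = 4 mm; origin at the centre of its underside. The carrier starts standing on it, in its -x half.
- shaker: Bystander, leave alone: amber glass spice shaker with steel cap, 42 mm across, 85 mm tall, standing on the tray; origin at the centre of its underside.
- measure: Bystander, leave alone: small steel measuring cup, 54 mm across, 45 mm tall, standing on the tray; origin at the centre of its underside.
- tumbler: Bystander, leave alone: red tumbler, 74 mm across, 130 mm tall; origin at the centre of its underside.
- bowl: Bystander, leave alone: blue ceramic bowl, 120 mm across, 50 mm tall; origin at the centre of its underside.
- sauce: Bystander, leave alone: white sauce bottle with red cap, 60 mm across, 170 mm tall; origin at the centre of its underside.
- tub: Bystander, leave alone: white plastic tub 140 x 100 x 60 mm; origin at the centre of its underside.
- jar: Bystander, leave alone: glass jar with orange lid, 66 mm across, 100 mm tall; origin at the centre of its underside.
There are look-alikes about, which are no part of the job. Leave any orange or turquoise look-alike of the carrier alone.

How it is judged:
On the way:
1. the carrier is lifted clear of the tray (height (world z) of carrier above 0.03 m), for 0.1 s.
At the end, for the whole second after the job is handed in: The carrier rests on the scale with all three ball centres at their home height (71.9 mm above the scale's underside, within 1.6 mm), the cone and groove feet within 4 mm of the seats' line (scale x = -35 mm) and within 24 mm of y = +60 and -60 mm, at rest and let go (z of foot_cone in the frame of scale between 0.0703 and 0.0735 m and z of foot_groove in the frame of scale between 0.0703 and 0.0735 m and z of foot_flat in the frame of scale between 0.0703 and 0.0735 m and x of foot_cone in the frame of scale between -0.039 and -0.031 m and x of foot_groove in the frame of scale between -0.039 and -0.031 m and y of foot_cone in the frame of scale between 0.036 and 0.084 m and y of foot_groove in the frame of scale between -0.084 and -0.036 m and linear speed of carrier below 0.02 m/s and angular speed of carrier below 0.1 rad/s); the robot touches nothing.
It fails at once if the carrier presses on the scale with more than 30 N (contact force between carrier and scale above 30 N).
It fails at once if a bystander is pushed more than 30 mm from its place (distance of any of shaker, measure, tumbler, bowl, sauce, tub, jar from where it was at the start of the episode above 0.03 m).
It also fails if it takes over 67 s, if anything falls off the work surface, if the arm or the gripper's body presses on something with over 40 N, if the wrist force passes 120 N, or if a joint passes its speed limit or range.

## Working session

There is one attempt and no reset: what is moved stays moved. The work goes in short steps, Python scripts to look and compute and a tool call to move; the robot and the scene stay as the last step left them, time stands still between calls to the robot, and variables do not carry over. Pictures are saved under pics/ and viewed, and the job is handed in when it is done.

Besides the shell and the picture viewer there is one more tool, called after ">>>" as name([rows], argument=value, ...), one row to a line, values as JSON. apply_moves: Moves the arm, as the interface text tells. Its arguments: {"type":"object","properties":{"moves":{"type":"array"}},"required":["moves"]}

```bash
mkdir -p pics; python3 - <<'E'
from bench import robot, optics, job
import cv2
print(robot.get_obs())
for n in ["scene","side","wrist"]:
    c=optics.get_calibration(n); print(n,c)
    im=optics.snapshot(n); cv2.imwrite(f"pics/{n}0.png",cv2.cvtColor(im,cv2.COLOR_RGB2BGR))
E
```

```text
{'time': 0.0, 'joint_positions': array([-1.03104191e-01,  8.79564900e-02,  1.37226391e+00, -9.89707813e-06,
        1.68359330e+00, -1.03114491e-01]), 'qvel': array([ 3.06624762e-04,  7.22937196e-05, -6.19821520e-04, -1.29737528e-04,
        6.87360464e-04, -7.92374229e-05]), 'joint_torque': array([ 1.28542815e-03, -3.40182602e+01, -3.02423716e+01,  7.18220207e-02,
        3.29729996e-02, -1.13141955e-04]), 'tool_pos': array([5.49476309e-01, 4.39341759e-05, 2.18298439e-01]), 'ee_rot': array([-3.13938240e+00, -2.18831447e-04,  1.57080528e+00]), 'wrist_force': array([ 0.28247023,  0.37532997, -0.19787562]), 'wrist_torque': array([-0.00389035,  0.06844908, -0.00567228]), 'width': 0.09434789001815158}
scene {'fx': 390.66222609230135, 'fy': 390.66222609230135, 'cx': 275.5021066443965, 'cy': 206.46229727161466, 'rvec': array([ 0.91846946,  2.55178869, -1.01784453]), 'tvec': array([ 0.4436389 , -0.21215131,  1.56027114])}
side {'fx': 513.616409479952, 'fy': 513.616409479952, 'cx': 271.20066115223455, 'cy': 206.12412644582918, 'rvec': array([ 2.24411156, -0.59797381,  0.26359664]), 'tvec': array([-0.48347325,  0.26541716,  1.35789984])}
wrist {'fx': 332.0153781972804, 'fy': 332.0153781972804, 'cx': 280.9881402075617, 'cy': 210.15201015040074, 'rvec': array([-2.86679869e+00, -2.43944172e-04,  1.45459383e-03]), 'tvec': array([-0.54878373, -0.02728757,  0.39122008])}
```

View pics/scene0.png

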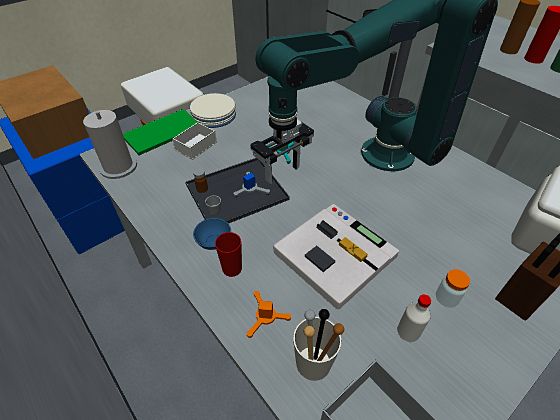

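View pics/side0.png

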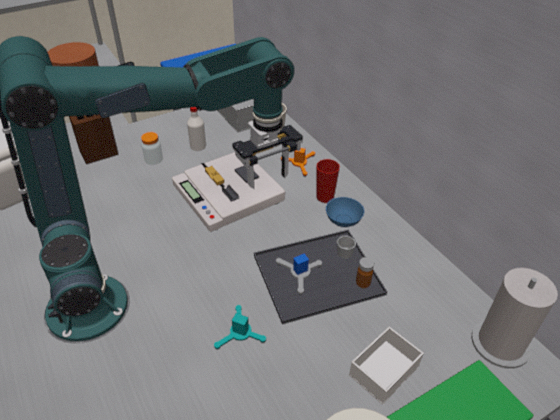

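View pics/wrist0.png

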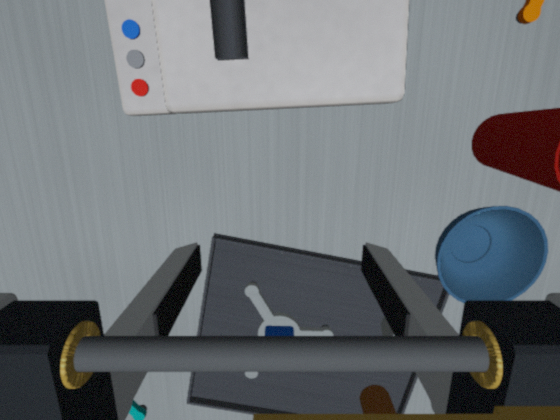

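```bash
python3 - <<'E'
import cv2
a=cv2.imread('pics/scene0.png');b=cv2.imread('pics/side0.png')
cv2.imwrite('pics/c1.png',cv2.resize(a[195:310,265:405],None,fx=5,fy=5,interpolation=cv2.INTER_CUBIC))
cv2.imwrite('pics/c2.png',cv2.resize(a[150:225,180:300],None,fx=6,fy=6,interpolation=cv2.INTER_CUBIC))
cv2.imwrite('pics/c3.png',cv2.resize(b[145:240,165:295],None,fx=6,fy=6,interpolation=cv2.INTER_CUBIC))
cv2.imwrite('pics/c4.png',cv2.resize(b[225:325,250:390],None,fx=5,fy=5,interpolation=cv2.INTER_CUBIC))
E
```

```text
(no output)
```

View pics/c1.png

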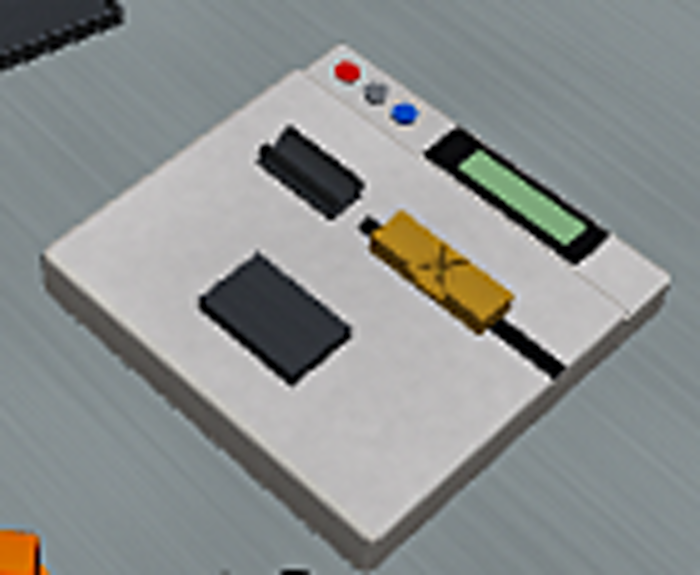

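View pics/c2.png

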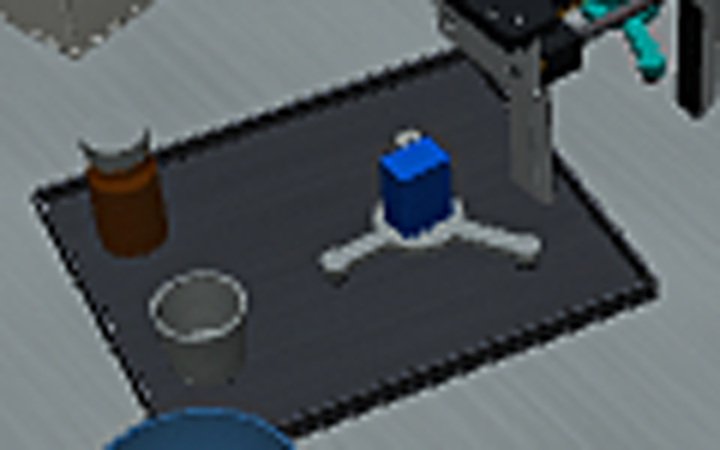

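View pics/c3.png

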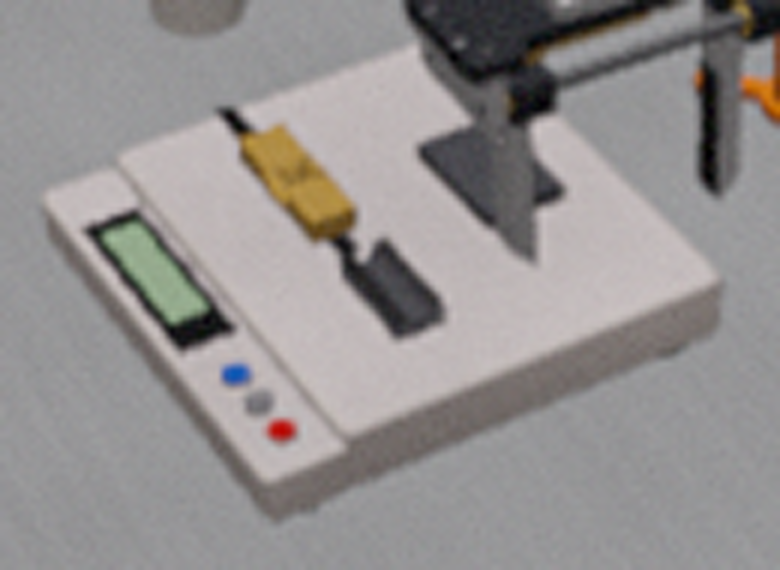

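View pics/c4.png

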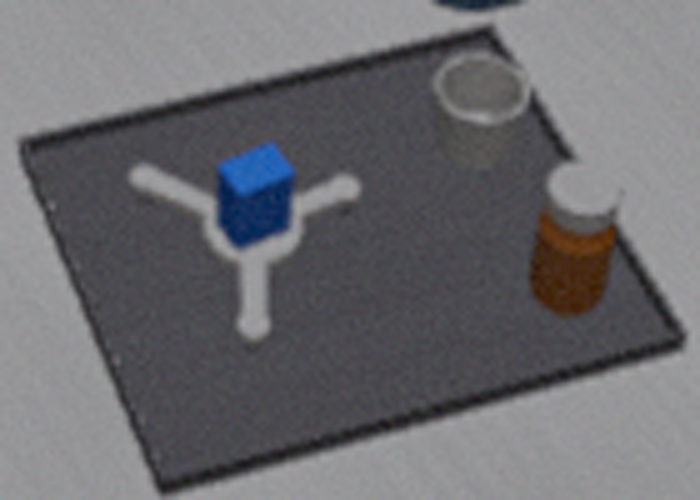

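```bash
cat > h.py <<'E'
import numpy as np, cv2
from scipy.optimize import least_squares
def ray(c,uv,z):
    R=cv2.Rodrigues(c['rvec'])[0]; t=c['tvec']
    p=np.array([(uv[0]-c['cx'])/c['fx'],(uv[1]-c['cy'])/c['fy'],1.])
    d=R.T@p; o=-R.T@t
    return o+d*(z-o[2])/d[2]
def proj(c,P):
    K=np.array([[c['fx'],0,c['cx']],[0,c['fy'],c['cy']],[0,0,1.]])
    return cv2.projectPoints(np.array(P,float).reshape(-1,3),c['rvec'],c['tvec'],K,None)[0][:,0]
E
python3 - <<'E'
from h import *
from bench import optics
cs,cd,cw=[optics.get_calibration(n) for n in("scene","side","wrist")]
S=lambda u,v,z:ray(cs,(180+u/6,150+v/6),z).round(4)
D=lambda u,v,z:ray(cd,(250+u/5,225+v/5),z).round(4)
print("carrier side",[D(*p,.02) for p in((142,178),(345,188),(254,322))])
print("carrier scene",[S(*p,.02) for p in((335,260),(525,245),(405,138))])
print("carrier wrist",[ray(cw,p,.02).round(4) for p in((252,291),(325,333),(252,374))])
print("hubtop side",[D(*p,.07) for p in((220,165),(272,143),(292,172),(240,192))])
print("hubtop scene",[S(*p,.07) for p in((382,158),(422,137),(450,157),(412,180))])
S=lambda u,v,z:ray(cs,(265+u/5,195+v/5),z).round(4)
D=lambda u,v,z:ray(cd,(165+u/6,145+v/6),z).round(4)
print("scale scene top55: ",[S(*p,.055) for p in((45,257),(365,545),(629,318),(303,68))])
print("scale front50: ",[S(*p,.05) for p in((340,45),(670,280))], [D(*p,.05) for p in((45,200),(268,488))])
print("scale side top55: ",[D(*p,.055) for p in((120,160),(410,40),(720,285),(348,440))])
print("flat scene: ",[S(*p,.0649) for p in((258,253),(350,332),(293,383),(201,302))])
print("brass scene: ",[S(*p,.07) for p in((400,210),(513,297),(485,325),(370,240))],'hole',S(443,264,.07))
print("brass side: ",[D(*p,.07) for p in((283,122),(355,208),(318,238),(243,140))],'hole',D(297,172,.07))
E
```

```text
carrier side [array([ 0.5085, -0.126 ,  0.02  ]), array([ 0.6037, -0.1894,  0.02  ]), array([ 0.5085, -0.2444,  0.02  ])]
carrier scene [array([ 0.6055, -0.1829,  0.02  ]), array([ 0.5116, -0.1211,  0.02  ]), array([ 0.5095, -0.2429,  0.02  ])]
carrier wrist [array([ 0.5135, -0.1252,  0.02  ]), array([ 0.6048, -0.1847,  0.02  ]), array([ 0.5106, -0.2476,  0.02  ])]
hubtop side [array([ 0.5269, -0.1772,  0.07  ]), array([ 0.56  , -0.1777,  0.07  ]), array([ 0.558 , -0.2009,  0.07  ]), array([ 0.526, -0.199,  0.07 ])]
hubtop scene [array([ 0.5616, -0.1906,  0.07  ]), array([ 0.5326, -0.1903,  0.07  ]), array([ 0.5306, -0.1658,  0.07  ]), array([ 0.5594, -0.1642,  0.07  ])]
scale scene top55:  [array([0.6676, 0.1064, 0.055 ]), array([0.6584, 0.3644, 0.055 ]), array([0.4335, 0.3591, 0.055 ]), array([0.4392, 0.0943, 0.055 ])]
scale front50:  [array([0.4019, 0.0919, 0.05  ]), array([0.3891, 0.3552, 0.05  ])] [array([0.3761, 0.3314, 0.05  ]), array([0.3874, 0.0674, 0.05  ])]
scale side top55:  [array([0.4231, 0.3374, 0.055 ]), array([0.6113, 0.3574, 0.055 ]), array([0.6548, 0.0829, 0.055 ]), array([0.4343, 0.0737, 0.055 ])]
flat scene:  [array([0.5729, 0.1911, 0.0649]), array([0.5717, 0.2664, 0.0649]), array([0.6213, 0.2705, 0.0649]), array([0.6232, 0.196 , 0.0649])]
brass scene:  [array([0.4875, 0.2248, 0.07  ]), array([0.4843, 0.3115, 0.07  ]), array([0.5117, 0.3145, 0.07  ]), array([0.5179, 0.2293, 0.07  ])] hole [0.4978 0.2692 0.07  ]
brass side:  [array([0.508 , 0.3055, 0.07  ]), array([0.5096, 0.2186, 0.07  ]), array([0.4819, 0.2058, 0.07  ]), array([0.4823, 0.3018, 0.07  ])] hole [0.4959 0.2618 0.07  ]
```

>>> apply_moves([
  [[3,0,-2],[0,0,0],1],
  [[6,0,-4],[0,0,0],1],
  [[9,0,-4],[0,0,0],1],
  [[12,0,-4],[0,0,0],1],
  [[12,0,-4],[0,0,0],1],
  [[12,0,-4],[0,0,0],1],
  [[12,0,-4],[0,0,0],1],
  [[12,0,-4],[0,0,0],1],
  [[12,0,-4],[0,0,0],1],
  [[12,0,-4],[0,0,0],1],
])

```text
time: 0.98
tool_pos: [0.5501, 0.1189, 0.2593]
ee_rot: [-3.141, 0.0, 1.569]
wrist_force: [0.0, -0.2, 0.2]
width: 0.0942
```

```bash
python3 - <<'E'
from bench import robot, optics
from h import *
import pickle
o=robot.get_obs(); c=optics.get_calibration("wrist"); im=optics.snapshot("wrist")
R=cv2.Rodrigues(c['rvec'])[0]; print(o['tool_pos'],o['ee_rot'],o['wrist_force'],'cam',-R.T@c['tvec'])
pickle.dump(c,open('w1.pkl','wb'))
b=cv2.cvtColor(im,cv2.COLOR_RGB2BGR);cv2.imwrite("pics/w1.png",b)
# same for side now
s=optics.snapshot("side");cv2.imwrite("pics/s1.png",cv2.cvtColor(s,cv2.COLOR_RGB2BGR))
E
```

```text
[0.55009273 0.11888674 0.25934374] [-3.14139783e+00  2.42132890e-04  1.56908962e+00] [ 0.02504307 -0.16545107  0.23578368] cam [0.54955302 0.19883924 0.42429319]
```

View pics/w1.png

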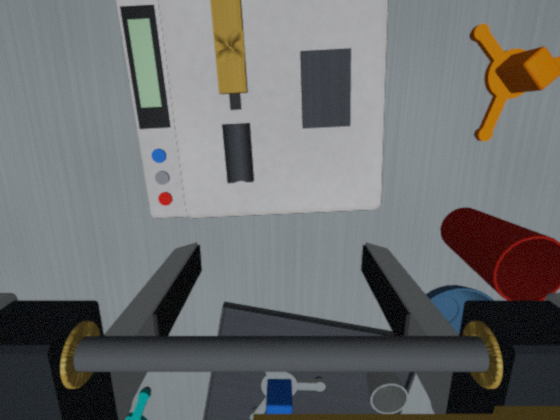

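```bash
python3 - <<'E'
import cv2
b=cv2.imread('pics/w1.png')
cv2.imwrite('pics/w1c.png',cv2.resize(b[0:220,110:400],None,fx=2.7,fy=2.7,interpolation=cv2.INTER_CUBIC))
cv2.imwrite('pics/w1d.png',cv2.resize(b[0:200,190:270],None,fx=4*.74,fy=4*.74,interpolation=cv2.INTER_CUBIC))
E
```

```text
(no output)
```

View pics/w1c.png

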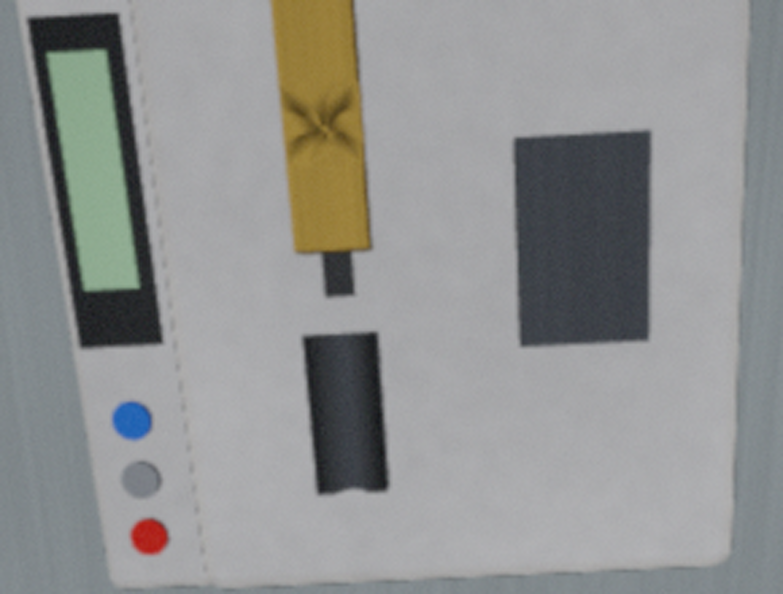

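```bash
cat > fit.py <<'E'
from h import *
import pickle
c=pickle.load(open('w1.pkl','rb'))
o=lambda p:(110+p[0]/2.7,p[1]/2.7)
# model pts (scale frame), obs
M=[((35,37.5,64.9),(516,138)),((85,37.5,64.9),(650,131)),((85,-37.5,64.9),(649,340)),((35,-37.5,64.9),(521,346)),
((-49,-29,70),(305,337)),((-21,-29,70),(377,333)),((-21,-91,70),(388,489)),((-49,-91,70),(318,493))]
P=np.array([m[0] for m in M])/1000; U=np.array([o(m[1]) for m in M])
def tw(q,P):
    cc,s=np.cos(q[2]),np.sin(q[2]); return np.c_[q[0]+cc*P[:,0]-s*P[:,1],q[1]+s*P[:,0]+cc*P[:,1],P[:,2]]
f=lambda q:(proj(c,tw(q,P))-U).ravel()
r=least_squares(f,[.53,.22,0]);print(r.x,np.degrees(r.x[2]),f(r.x).reshape(-1,2).round(2).tolist())
def tos(p):
    d=p[:2]-r.x[:2];cc,s=np.cos(r.x[2]),np.sin(r.x[2]);return np.array([cc*d[0]+s*d[1],-s*d[0]+cc*d[1]])
print('hole scale',tos(ray(c,o((323,129)),.07))*1e3, 'deep',tos(ray(c,o((323,129)),.06))*1e3)
print('brass end',[tos(ray(c,o(p),.07))*1e3 for p in((295,250),(371,247))])
print('edge bottom',[tos(ray(c,o(p),.053))*1e3 for p in((205,585),(735,560))])
E
python3 fit.py; cat >> /dev/null
```

```text
[0.53655565 0.22233872 0.04767037] 2.731311111221804 [[-0.14, -0.44], [0.79, -0.57], [0.56, 0.16], [0.36, 0.36], [-0.83, -0.46], [-0.47, -0.36], [-0.23, 0.97], [-0.07, 0.75]]
hole scale [-34.66313738  42.62423446] deep [-35.9763418   44.50731813]
brass end [array([-48.86790145,   2.03372982]), array([-20.45261677,   1.68964479])]
edge bottom [array([-104.33532789, -131.21079138]), array([ 124.38322018, -131.3311164 ])]
```

>>> apply_moves([
  [[-3,0,0],[0,0,-0.12],1],
  [[-6.5,0,0],[0,0,-0.24],1],
  [[-10,0,0],[0,0,-0.36],1],
  [[-14,0,0],[0,0,-0.48],1],
  [[-17.5,0,0],[0,0,-0.6],1],
  [[-21,0,0],[0,0,-0.72],1],
  [[-24.5,0,0],[0,0,-0.84],1],
  [[-28,0,0],[0,0,-0.96],1],
  [[-30,0,0],[0,0,-1.08],1],
  [[-30.6,-0.4,0],[0,0,-1.2],1],
])

```text
time: 1.92
tool_pos: [0.5456, -0.1901, 0.2587]
ee_rot: [-3.14, -0.0, 2.772]
wrist_force: [-0.5, 0.7, -0.1]
width: 0.0946
```

>>> apply_moves([
  [[0,0,1],[0,0,-0.12],1],
  [[0,0,2],[0,0,-0.24],1],
  [[0,0,3],[0,0,-0.37],1],
  [[0,0,4],[0,0,-0.37],1],
  [[0,0,4],[0,0,-0.37],1],
  [[0,0,4],[0,0,-0.37],1],
  [[0,0,4],[0,0,-0.37],1],
  [[0,0,4],[0,0,-0.37],1],
  [[0,0,4],[0,0,-0.37],1],
  [[0,0,4],[0,0,-0.37],1],
])

```text
time: 2.75
tool_pos: [0.5463, -0.1861, 0.2202]
ee_rot: [-3.141, 0.001, 3.14]
wrist_force: [0.0, -0.6, -0.0]
width: 0.0939
```

```bash
python3 - <<'E'
from bench import robot, optics
from h import *
import pickle
o=robot.get_obs(); c=optics.get_calibration("wrist"); im=optics.snapshot("wrist")
print(o['tool_pos'],o['ee_rot'],o['joint_positions'],o['wrist_force'])
pickle.dump(c,open('w2.pkl','wb'))
b=cv2.cvtColor(im,cv2.COLOR_RGB2BGR)
cv2.imwrite("pics/w2.png",cv2.resize(b,(800,600),interpolation=cv2.INTER_CUBIC))
E
```

```text
[ 0.54631006 -0.1860618   0.22024293] [-3.14101321e+00  1.25481985e-03  3.14048479e+00] [-4.26481848e-01  1.46624284e-01  1.30370163e+00 -1.00620832e-05
  1.68988462e+00 -1.99617115e+00] [ 0.0492448  -0.58760796 -0.01032273]
```

View pics/w2.png

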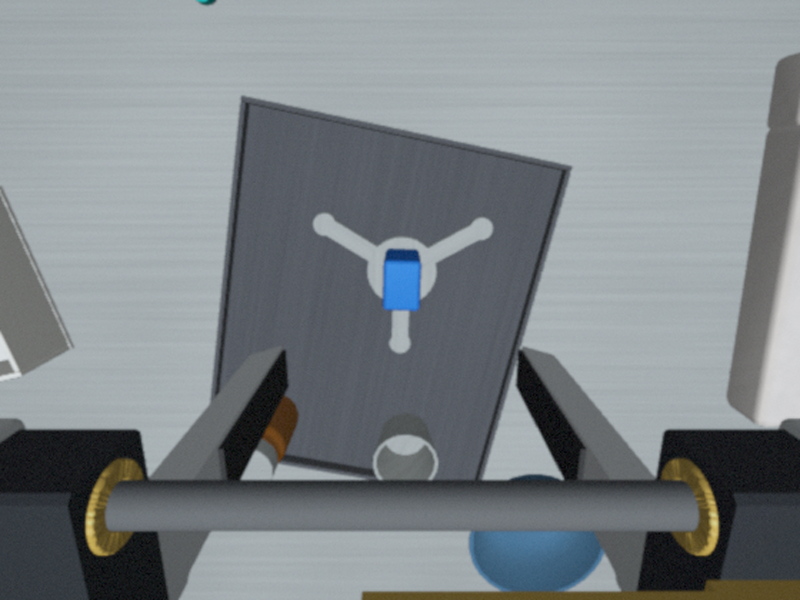

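```bash
cat > fitc.py <<'E'
from h import *
import pickle
c=pickle.load(open('w2.pkl','rb'))
M=[((-35,60,-26),(482,229)),((-35,-60,-26),(324,224)),((60,0,-26),(400,343)),((-18,13,22),(419,261)),((-18,-13,22),(384,262)),((18,13,22),(420,309)),((18,-13,22),(385,310))]
P=np.array([m[0] for m in M])/1000+[0,0,.048]; U=np.array([m[1] for m in M])*.7
def tw(q,P):
    cc,s=np.cos(q[2]),np.sin(q[2]); return np.c_[q[0]+cc*P[:,0]-s*P[:,1],q[1]+s*P[:,0]+cc*P[:,1],P[:,2]]
f=lambda q:(proj(c,tw(q,P))-U).ravel()
r=least_squares(f,[.545,-.186,0]);print(r.x,np.degrees(r.x[2]),f(r.x).reshape(-1,2).round(2).tolist())
E
python3 fitc.py
```

```text
[ 0.5459466 -0.1849124 -0.0223214] -1.2789218064809493 [[-0.36, -0.86], [0.05, 0.31], [0.21, -0.1], [1.99, -0.22], [-0.48, -1.47], [0.1, 1.83], [-1.56, 0.61]]
```

>>> apply_moves([
  [[0,0.1,3],[0,0,0.021],1],
  [[0,0.1,6],[0,0,0.021],1],
  [[0,0.1,9],[0,0,0.021],1],
  [[0,0.1,12],[0,0,0.021],1],
  [[0,0.1,14],[0,0,0.021],1],
  [[0,0.1,15.5],[0,0,0.021],1],
  [[0,0.1,16.5],[0,0,0.021],1],
  [[0,0.1,17.5],[0,0,0.021],1],
  [[0,0.1,17.5],[0,0,0.021],1],
  [[0,0.1,17.5],[0,0,0.021],1],
])

```text
time: 3.63
tool_pos: [0.5462, -0.1851, 0.0448]
ee_rot: [-3.141, 0.0, 3.12]
wrist_force: [-0.4, -0.6, -0.5]
width: 0.094
```

>>> apply_moves([
  [[0,0,0],[0,0,0],0.7],
  [[0,0,0],[0,0,0],0.5],
  [[0,0,0],[0,0,0],0.4],
  [[0,0,0],[0,0,0],0.35],
  [[0,0,0],[0,0,0],0.3],
  [[0,0,0],[0,0,0],0.2],
  [[0,0,0],[0,0,0],0.1],
  [[0,0,0],[0,0,0],0],
  [[0,0,0],[0,0,0],0],
  [[0,0,0],[0,0,0],0],
])

```text
time: 4.47
tool_pos: [0.546, -0.185, 0.0445]
ee_rot: [3.142, -0.0, 3.12]
wrist_force: [0.7, 0.3, 0.3]
width: 0.0311
```

```bash
python3 - <<'E'
from bench import robot, optics
from h import *
o=robot.get_obs(); im=optics.snapshot("wrist");s=optics.snapshot("side")
print(o)
b=cv2.cvtColor(im,cv2.COLOR_RGB2BGR);s=cv2.cvtColor(s,cv2.COLOR_RGB2BGR)
cv2.imwrite("pics/w3.png",b);cv2.imwrite("pics/s3.png",cv2.resize(s[200:340,220:420],None,fx=4,fy=4))
E
```

```text
{'time': 4.4667, 'joint_positions': array([-4.25037314e-01,  2.42769172e-01,  1.54803458e+00,  3.81865218e-06,
        1.35080761e+00, -1.97402135e+00]), 'qvel': array([-0.00058428, -0.0009828 , -0.00071505, -0.00095002,  0.0001384 ,
       -0.00021072]), 'joint_torque': array([-4.99522794e-04, -3.80448246e+01, -2.77106452e+01, -4.30479390e-02,
        6.26996113e-02,  1.35179948e-04]), 'tool_pos': array([ 0.54599915, -0.18500525,  0.04445103]), 'ee_rot': array([ 3.14158189e+00, -1.57398145e-05,  3.11977953e+00]), 'wrist_force': array([0.67189278, 0.2988687 , 0.34098469]), 'wrist_torque': array([ 0.04016243, -0.07159106, -0.02513611]), 'width': 0.031093182178612067}
```

View pics/w3.png

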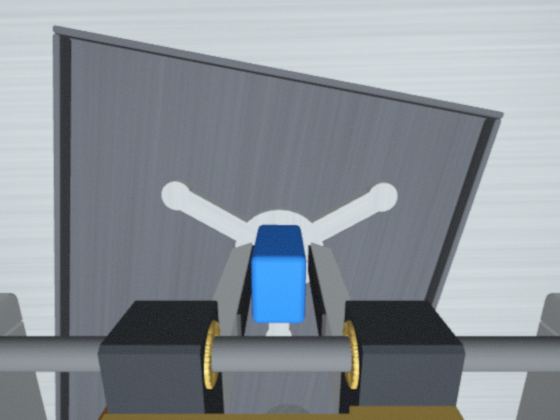

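View pics/s3.png

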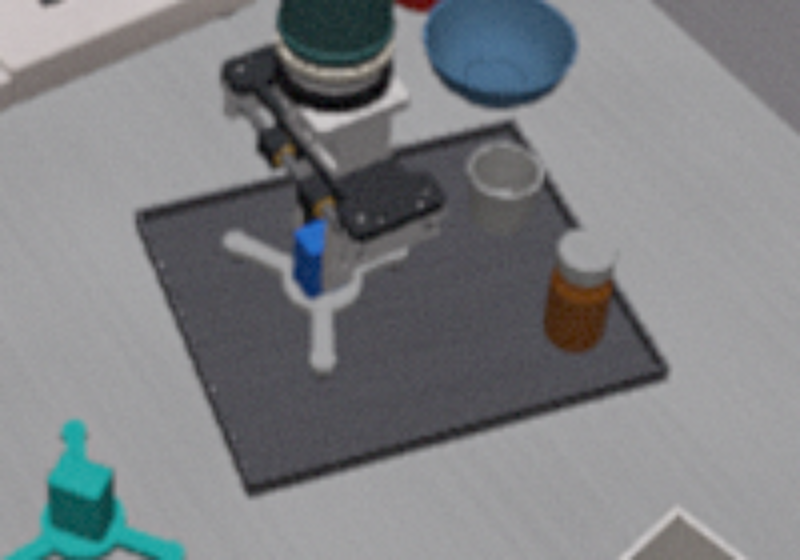

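>>> apply_moves([
  [[0,0,0],[0,0,0],0],
  [[0,0,0],[0,0,0],0],
  [[0,0,0],[0,0,0],0],
  [[0,0,0],[0,0,0],0],
  [[0,0,-0.5],[0,0,0],0],
  [[0,0,-2],[0,0,0],0],
  [[0,0,-4],[0,0,0],0],
  [[0,0,-6],[0,0,0],0],
  [[0,0,-8],[0,0,0],0],
  [[0,0,-10],[0,0,0],0],
])

```text
time: 5.4
tool_pos: [0.5449, -0.184, 0.1438]
ee_rot: [3.139, -0.003, 3.12]
wrist_force: [-0.4, -0.8, -5.0]
width: 0.026
```

```bash
python3 - <<'E'
from bench import robot, optics
from h import *
import pickle
o=robot.get_obs(); c=optics.get_calibration("wrist");im=optics.snapshot("wrist");s=optics.snapshot("side")
print(o['tool_pos'],o['ee_rot'],o['wrist_force'],o['wrist_torque'],o['width'])
pickle.dump((c,o['tool_pos'],o['ee_rot']),open('w4.pkl','wb'))
b=cv2.cvtColor(im,cv2.COLOR_RGB2BGR);s=cv2.cvtColor(s,cv2.COLOR_RGB2BGR)
cv2.imwrite("pics/w4.png",cv2.resize(b,(800,600)));cv2.imwrite("pics/s4.png",cv2.resize(s[150:290,220:420],None,fx=4,fy=4))
E
```

```text
[ 0.54490896 -0.18404452  0.14377284] [ 3.1392251  -0.00340914  3.11972398] [-0.37456586 -0.7768398  -5.03937817] [ 0.08803356 -0.12013728 -0.03815291] 0.026034010628353334
```

View pics/w4.png

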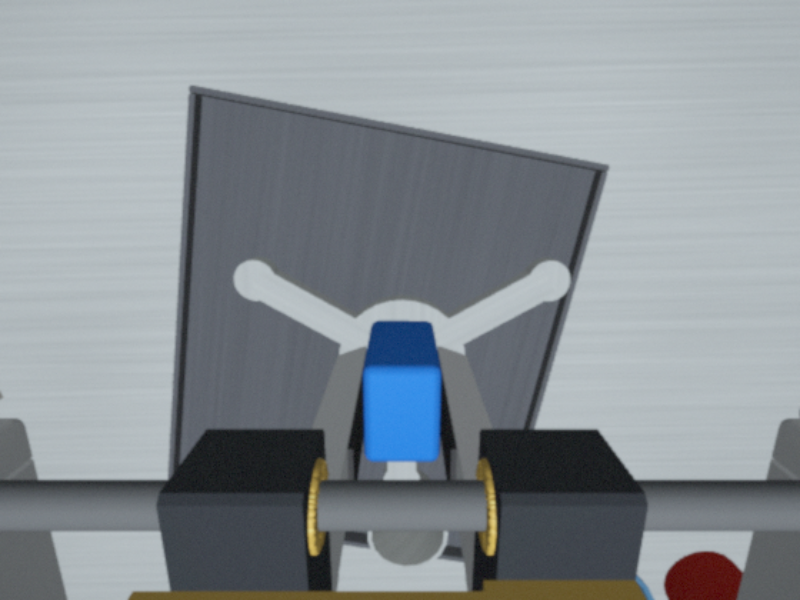

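View pics/s4.png

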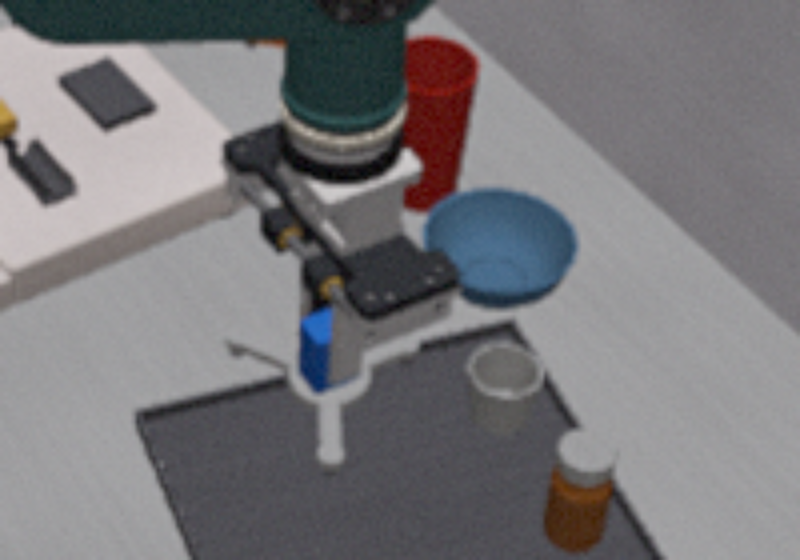

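```bash
cat > fith.py <<'E'
from h import *
import pickle,sys
from scipy.spatial.transform import Rotation as Ro
c,tp,rpy=pickle.load(open('w4.pkl','rb'))
M=[((-35,60,-26),(550,280)),((-35,-60,-26),(254,279)),((-18,13,22),(438,366)),((-18,-13,22),(368,366)),((18,13,22),(440,459)),((18,-13,22),(363,459))]
P=np.array([m[0] for m in M])/1000; U=np.array([m[1] for m in M])*.7
# hub pose relative to tool frame w/ nominal Rz(pi)Rx(pi)
def tw(q,P):
    return Ro.from_euler('xyz',[0,q[3],q[2]]).apply(P)+[q[0],q[1],tp[2]+.0035]
f=lambda q:np.r_[(proj(c,tw(q,P))-U).ravel(),q[3]/.02]
r=least_squares(f,[tp[0],tp[1],-.02,0]);print(tp,rpy,r.x,f(r.x).round(2))
E
python3 fith.py
```

```text
[ 0.54490896 -0.18404452  0.14377284] [ 3.1392251  -0.00340914  3.11972398] [ 0.5436276  -0.18325294 -0.02800809 -0.00085527] [-0.14 -0.83  0.08 -1.2   3.87 -1.2  -4.36 -1.44  0.22  2.64  0.36  2.47
 -0.04]
```

>>> apply_moves([
  [[0,1,-1],[0,0,0],0],
  [[0.1,3.5,-3],[0,0,0],0],
  [[0.3,7,-5],[0,0,0],0],
  [[0.5,10.5,-5],[0,0,-0.01],0],
  [[0.7,14,-5],[0,0,-0.02],0],
  [[0.8,17.5,-5],[0,0,-0.03],0],
  [[0.9,21,-5],[0,0,-0.04],0],
  [[1.1,24.5,-5],[0,0,-0.05],0],
  [[1.2,28,-5],[0,0,-0.06],0],
  [[1.4,31.5,-5],[0,0,-0.073],0],
])

```text
time: 6.33
tool_pos: [0.5369, 0.1326, 0.1922]
ee_rot: [3.141, -0.005, -3.089]
wrist_force: [-0.2, -0.2, -5.0]
width: 0.0258
```

>>> apply_moves([
  [[-0.3,3,0],[0,0,0],0],
  [[-0.3,5.5,0],[0,0,0],0],
  [[-0.3,7.5,0],[0,0,0],0],
  [[-0.3,7.5,0],[0,0,0],0],
  [[-0.3,7.5,0],[0,0,0],0],
  [[-0.3,7.5,0],[0,0,0],0],
  [[-0.3,7.5,0],[0,0,0],0],
  [[-0.3,7.5,0],[0,0,0],0],
  [[-0.3,7.5,0],[0,0,0],0],
  [[-0.3,7.5,0],[0,0,0],0],
])

```text
time: 7.17
tool_pos: [0.5382, 0.2046, 0.1946]
ee_rot: [-3.142, 0.0, -3.092]
wrist_force: [-0.3, 0.6, -4.6]
width: 0.0258
```

```bash
cat > look.py <<'E'
import sys
from bench import robot, optics
from h import *
import pickle
n=sys.argv[1]
o=robot.get_obs(); c=optics.get_calibration("wrist");im=optics.snapshot("wrist");s=optics.snapshot("side");e=optics.snapshot("scene")
print(o['time'],o['tool_pos'],o['ee_rot'],o['wrist_force'],o['wrist_torque'],o['width'])
pickle.dump((c,o['tool_pos'],o['ee_rot']),open(f'w{n}.pkl','wb'))
b,s,e=[cv2.cvtColor(x,cv2.COLOR_RGB2BGR) for x in(im,s,e)]
cv2.imwrite(f"pics/w{n}.png",cv2.resize(b,(800,600),interpolation=cv2.INTER_CUBIC));cv2.imwrite(f"pics/s{n}.png",cv2.resize(s[110:240,160:310],None,fx=4.5,fy=4.5,interpolation=cv2.INTER_CUBIC))
cv2.imwrite(f"pics/e{n}.png",cv2.resize(e[160:310,265:405],None,fx=4,fy=4,interpolation=cv2.INTER_CUBIC))
E
python3 look.py 5
```

```text
7.1667 [0.53817725 0.20455181 0.19455517] [-3.14155419e+00  1.02464313e-04 -3.09165221e+00] [-0.28507191  0.57642321 -4.58162635] [ 0.11488216 -0.01894544  0.01112247] 0.02580451166581752
```

View pics/w5.png

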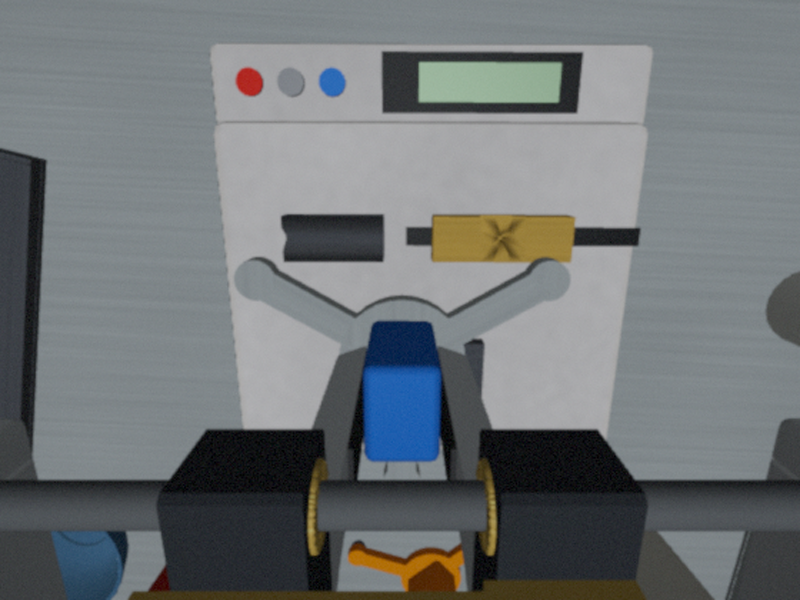

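View pics/s5.png

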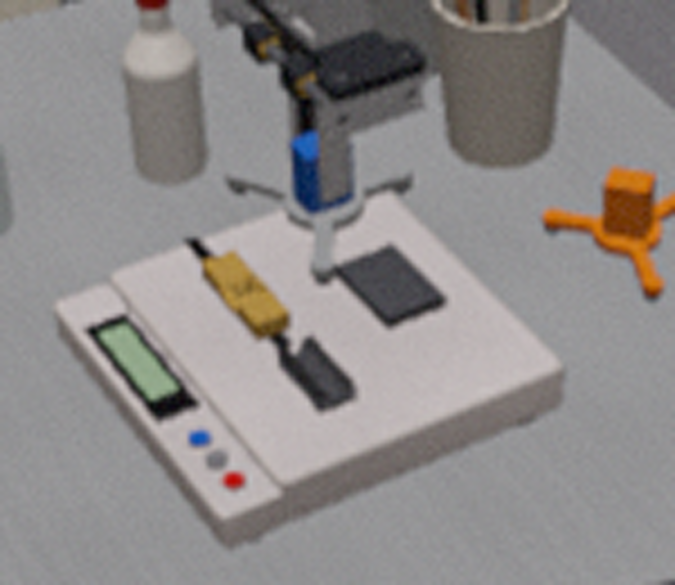

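```bash
python3 -c "
import cv2
b=cv2.imread('pics/w5.png')
cv2.imwrite('pics/w5c.png',cv2.resize(b[190:310,220:660],None,fx=1.8,fy=1.8,interpolation=cv2.INTER_CUBIC))"
```

```text
(no output)
```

View pics/w5c.png

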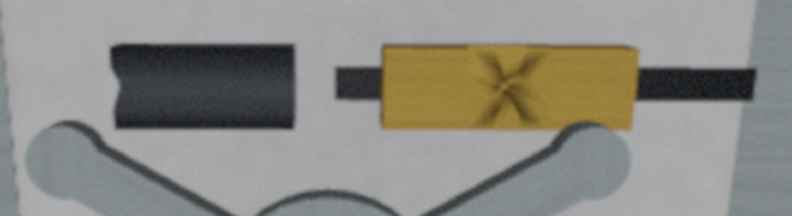

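```bash
cat > fit5.py <<'E'
from h import *
import pickle
from scipy.spatial.transform import Rotation as Ro
c,tp,rpy=pickle.load(open('w5.pkl','rb'))
o=lambda p:((220+p[0]/1.8)*.7,(190+p[1]/1.8)*.7)
G=[((-49,-91),(111,45)),((-49,-29),(294,44)),((-21,-29),(294,128)),((-21,-91),(116,128))]
B=[((-49,-43),(383,45)),((-49,43),(638,47)),((-21,43),(632,130)),((-21,-43),(382,129))]
U=np.array([o(p[1]) for p in G+B])
def w(q):
    P=np.array([p[0]for p in G]+[(p[0][0],p[0][1]+q[3]) for p in B],float)
    R=Ro.from_euler('z',q[2]).as_matrix()[:2,:2]
    return np.c_[P/1000@R.T+q[:2],np.full(8,.07)]
f=lambda q:(proj(c,w(q))-U).ravel()
r=least_squares(f,[.5366,.2223,.0477,45],x_scale=[.01,.01,.01,5]);q=r.x;print(q,f(q).reshape(-1,2).round(2).tolist())
R=Ro.from_euler('z',q[2]).as_matrix()[:2,:2]
print('target hub',q[:2]+R@[0,(q[3]-60)/1000], 'yaw',q[2])
hz=tp[2]+.0035
a=ray(c,o((589,162)),hz-.026)[:2]; b=ray(c,o((69,160)),hz-.026)[:2]
d=a-b; yaw=np.arctan2(-d[0],d[1]); Rh=Ro.from_euler('z',yaw).as_matrix()[:2,:2]
print('feet',a,b,np.linalg.norm(d),'yaw',yaw,'hub',(a+b)/2+Rh@[.035,0],'tool',tp,rpy)
E
python3 fit5.py
```

```text
[ 0.53530812  0.22335885  0.04594261 43.7046946 ] [[-0.45, -0.01], [0.29, 0.66], [0.49, -0.06], [-0.33, -0.32], [0.11, 0.4], [0.52, 0.01], [-0.44, -0.36], [-0.2, -0.33]]
target hub [0.5360565  0.20708074] yaw 0.0459426093703113
feet [0.49986788 0.26258415] [0.50522225 0.14545084] 0.11725561567655993 yaw 0.04567989079829214 hub [0.53750855 0.20561574] tool [0.53817725 0.20455181 0.19455517] [-3.14155419e+00  1.02464313e-04 -3.09165221e+00]
```

>>> apply_moves([
  [[0.16,0.17,1],[0,0,0],0],
  [[0.16,0.17,2.5],[0,0,0],0],
  [[0.16,0.17,4],[0,0,0],0],
  [[0.16,0.17,5.5],[0,0,0],0],
  [[0.16,0.17,6.5],[0,0,0],0],
  [[0.16,0.17,7.3],[0,0,0],0],
  [[0.16,0.17,7.8],[0,0,0],0],
  [[0.16,0.17,8],[0,0,0],0],
  [[0.16,0.17,8],[0,0,0],0],
  [[0.16,0.17,8],[0,0,0],0],
])

```text
time: 8.15
tool_pos: [0.5369, 0.207, 0.1153]
ee_rot: [3.141, 0.002, -3.09]
wrist_force: [1.3, 0.1, -4.6]
width: 0.0257
```

```bash
python3 look.py 6
```

```text
8.15 [0.53688884 0.20701519 0.11526732] [ 3.14129709e+00  1.50412360e-03 -3.09046813e+00] [ 1.29265347  0.12777175 -4.5665893 ] [ 0.09085559 -0.05749889  0.02735838] 0.025736633989178966
```

View pics/w6.png

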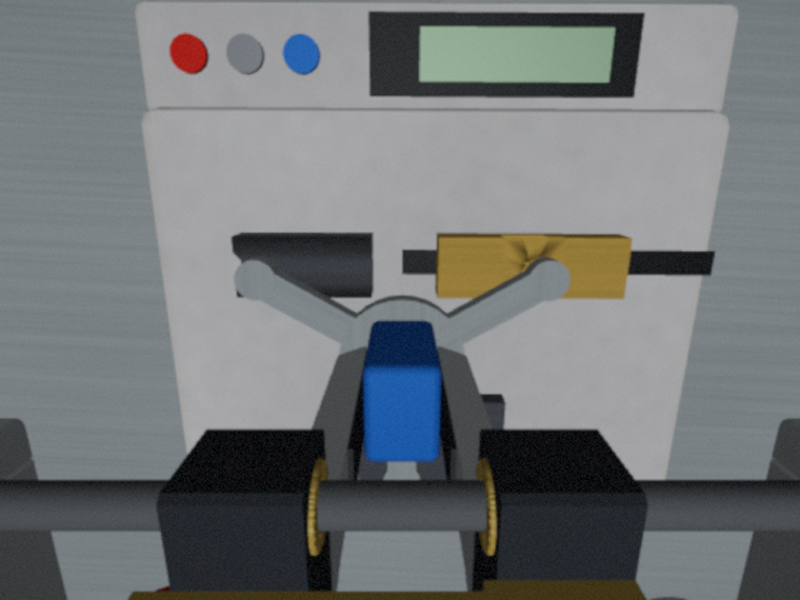

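View pics/s6.png

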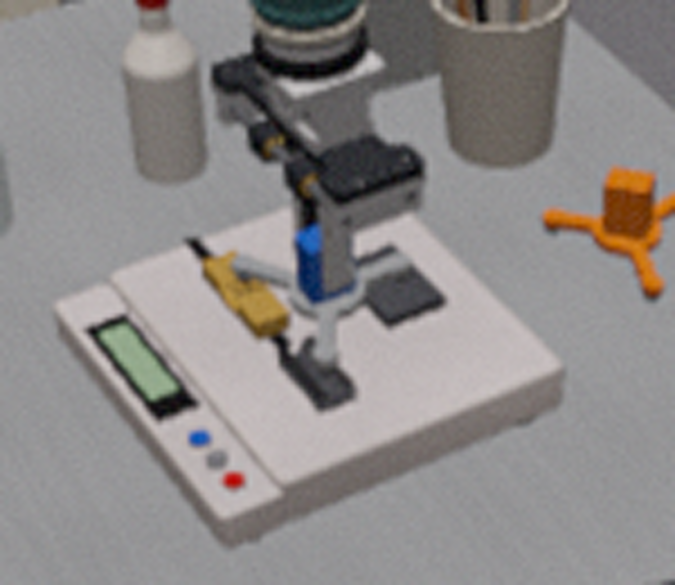

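View pics/e6.png

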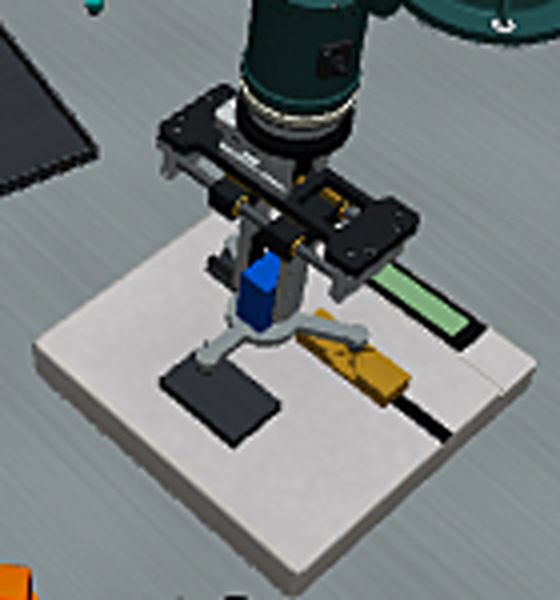

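```bash
sed -e "s/w5.pkl/w6.pkl/" -e "s#^o=.*#o=lambda p:(p[0]*.7,p[1]*.7)#" -e "s/^G=.*/G=[((-49,-91),(233,235)),((-49,-29),(373,234)),((-21,-29),(373,297)),((-21,-91),(239,297))]/" -e "s/^B=.*/B=[((-49,-43),(437,234)),((-49,43),(630,236)),((-21,43),(626,298)),((-21,-43),(437,297))]/" -e "s/o((589,162))/o((549,280))/;s/o((69,160))/o((255,281))/" fit5.py > fit6.py; python3 fit6.py; sed -i 's/hz-.026/hz-.030/g' fit6.py; python3 fit6.py|tail -2
```

```text
[ 0.53489385  0.22386354  0.04919189 42.94307915] [[-0.1, 0.15], [-0.15, 1.03], [0.47, -0.48], [-0.21, -0.62], [0.74, 1.11], [1.22, -0.05], [-1.77, -0.92], [-0.26, -0.41]]
target hub [0.53573258 0.20682726] yaw 0.04919189409611936
feet [0.49848113 0.2657468 ] [0.50496183 0.14654933] 0.11937352028725862 yaw 0.054316021358810154 hub [0.53666986 0.20804819] tool [0.53688884 0.20701519 0.11526732] [ 3.14129709e+00  1.50412360e-03 -3.09046813e+00]
target hub [0.53573258 0.20682726] yaw 0.04919189409611936
feet [0.49937794 0.26708108] [0.50599701 0.14533858] 0.1219223026352988 yaw 0.054316021358809974 hub [0.53763586 0.20810996] tool [0.53688884 0.20701519 0.11526732] [ 3.14129709e+00  1.50412360e-03 -3.09046813e+00]
```

>>> apply_moves([
  [[0.1,-0.06,0.1],[0,0,0],0],
  [[0.1,-0.06,0.2],[0,0,0],0],
  [[0.1,-0.06,0.3],[0,0,0],0],
  [[0.1,-0.06,0.4],[0,0,0],0],
  [[0.1,-0.06,0.5],[0,0,0],0],
  [[0.1,-0.06,0.6],[0,0,0],0],
  [[0.1,-0.06,0.7],[0,0,0],0],
  [[0.1,-0.06,0.7],[0,0,0],0],
  [[0.1,-0.06,0.7],[0,0,0],0],
  [[0.1,-0.06,0.7],[0,0,0],0],
])

```text
time: 9.13
tool_pos: [0.5354, 0.2062, 0.1075]
ee_rot: [-3.142, 0.0, -3.09]
wrist_force: [-0.5, 1.1, -5.0]
width: 0.0257
```

>>> apply_moves([
  [[0,0,0.03],[0,0,0],0],
  [[0,0,0.06],[0,0,0],0],
  [[0,0,0.1],[0,0,0],0],
  [[0,0,0.1],[0,0,0],0],
  [[0,0,0.13],[0,0,0],0],
  [[0,0,0.16],[0,0,0],0],
  [[0,0,0.16],[0,0,0],0],
  [[0,0,0.16],[0,0,0],0],
  [[0,0,0.16],[0,0,0],0],
  [[0,0,0.16],[0,0,0],0],
])

```text
time: 9.97
tool_pos: [0.5358, 0.2063, 0.1063]
ee_rot: [3.141, 0.001, -3.09]
wrist_force: [2.0, -0.1, -3.8]
width: 0.0258
```

```bash
python3 -c "
from bench import robot
o=robot.get_obs();print(o['tool_pos'],o['ee_rot'],o['wrist_force'],o['wrist_torque'])"
```

```text
[0.53581935 0.20631571 0.1062854 ] [ 3.14140435e+00  1.24333771e-03 -3.09047957e+00] [ 2.02685654 -0.1008966  -3.79327865] [ 0.16190277 -0.30735518 -0.08743463]
```

>>> apply_moves([
  [[-0.03,0,0],[0,0,0],0],
  [[-0.06,0,0.0],[0,0,0],0],
  [[-0.06,0,0.03],[0,0,0],0],
  [[-0.06,0,0.06],[0,0,0],0],
  [[-0.06,0,0.08],[0,0,0],0],
  [[-0.06,0,0.1],[0,0,0],0],
  [[-0.06,0,0.1],[0,0,0],0],
  [[-0.06,0,0.1],[0,0,0],0],
  [[-0.06,0,0.1],[0,0,0],0],
  [[-0.06,0,0.1],[0,0,0],0],
])

```text
time: 10.8
tool_pos: [0.5363, 0.2064, 0.1054]
ee_rot: [3.141, 0.001, -3.09]
wrist_force: [2.2, -0.1, 0.8]
width: 0.0258
```

```bash
python3 -c "
from bench import robot
o=robot.get_obs();print(o['tool_pos'],o['ee_rot'],o['wrist_force'],o['wrist_torque'])"
```

```text
[0.53633011 0.20635948 0.10541008] [ 3.14138992e+00  1.08430968e-03 -3.09038939e+00] [ 2.16833405 -0.06709836  0.79603706] [ 0.26638089 -0.26121316 -0.06228913]
```

>>> apply_moves([
  [[-0.03,0.05,0],[0,0,0],0],
  [[-0.05,0.1,0.0],[0,0,0],0],
  [[-0.05,0.15,0],[0,0,0],0],
  [[-0.05,0.2,0],[0,0,0],0],
  [[-0.05,0.2,0],[0,0,0],0],
  [[-0.05,0.2,0],[0,0,0],0],
  [[-0.05,0.2,0],[0,0,0],0],
  [[-0.05,0.2,0],[0,0,0],0],
  [[-0.05,0.2,0],[0,0,0],0],
  [[-0.05,0.2,0],[0,0,0],0],
])

```text
time: 11.63
tool_pos: [0.5365, 0.2067, 0.1054]
ee_rot: [-3.138, 0.0, -3.091]
wrist_force: [-0.0, -5.1, 3.0]
width: 0.026
```

```bash
python3 -c "
from bench import robot
o=robot.get_obs();print(o['tool_pos'],o['ee_rot'],o['wrist_force'],o['wrist_torque'])"
```

```text
[0.53654729 0.20667638 0.10541917] [-3.13841796e+00  1.70313741e-04 -3.09079664e+00] [-2.63504036e-03 -5.10864511e+00  2.96142611e+00] [-0.75397145  0.09354557  0.02329185]
```

>>> apply_moves([
  [[0,-0.05,0],[0,0,0],0],
  [[0,-0.1,0.0],[0,0,0],0],
  [[0,-0.2,0],[0,0,0],0],
  [[0,-0.3,0],[0,0,0],0],
  [[0,-0.35,0],[0,0,0],0],
  [[0,-0.35,0],[0,0,0],0],
  [[0,-0.35,0],[0,0,0],0],
  [[0,-0.35,0],[0,0,0],0],
  [[0,-0.35,0],[0,0,0],0],
  [[0,-0.35,0],[0,0,0],0],
])

```text
time: 12.47
tool_pos: [0.5365, 0.2062, 0.1052]
ee_rot: [3.139, 0.0, -3.09]
wrist_force: [-1.7, 5.1, 4.9]
width: 0.0259
```

```bash
python3 -c "
from bench import robot
o=robot.get_obs();print(o['tool_pos'],o['ee_rot'],o['wrist_force'],o['wrist_torque'])"; python3 look.py 7
```

```text
[0.53646444 0.20623365 0.10519449] [ 3.13889924e+00  4.10982038e-04 -3.08974790e+00] [-1.69389327  5.05035552  4.86289437] [ 1.17794127  0.16852108 -0.09983448]
12.4667 [0.53646444 0.20623365 0.10519449] [ 3.13889924e+00  4.10982038e-04 -3.08974790e+00] [-1.69389327  5.05035552  4.86289437] [ 1.17794127  0.16852108 -0.09983448] 0.025868197672099066
```

View pics/w7.png

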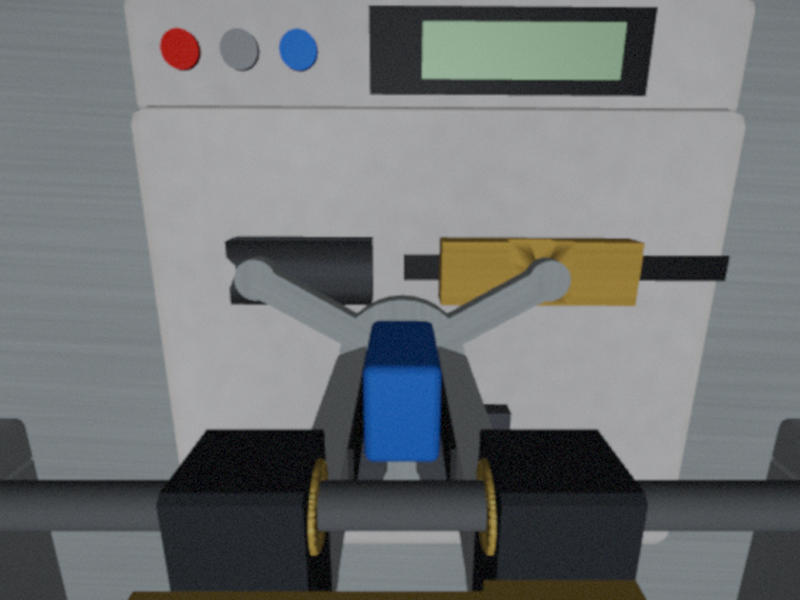

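View pics/s7.png

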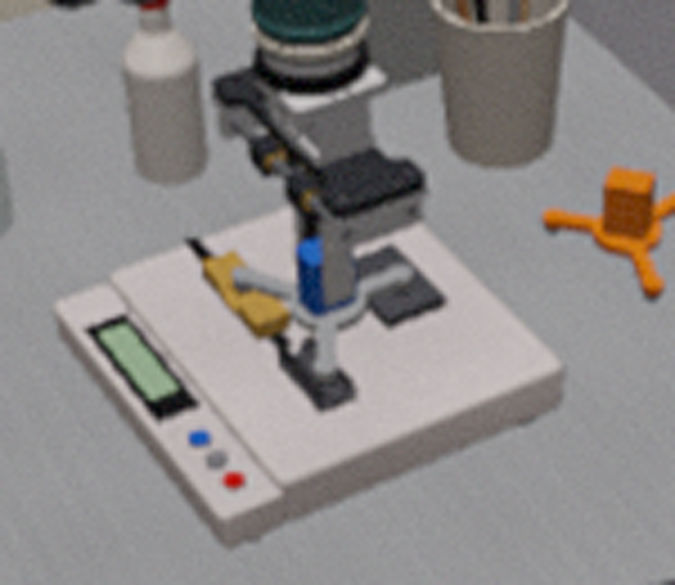

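View pics/e7.png

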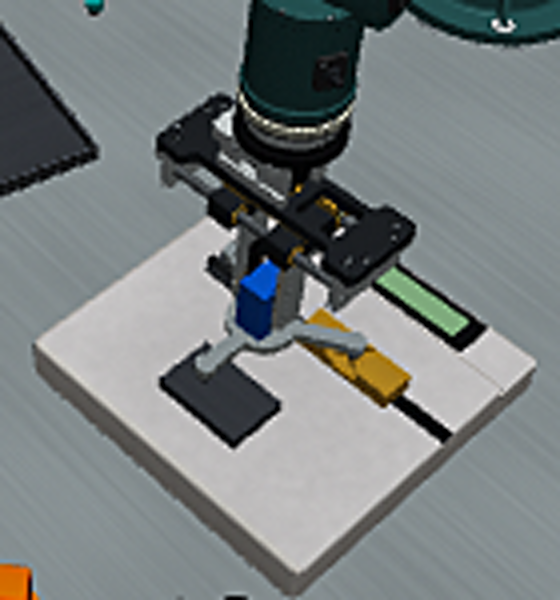

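>>> apply_moves([
  [[0.03,0.08,0],[0,0,0],0],
  [[0.03,0.17,0.0],[0,0,0],0],
  [[0.03,0.17,0],[0,0,0],0],
  [[0.03,0.17,0],[0,0,0],0],
  [[0.03,0.17,0],[0,0,0],0],
  [[0.03,0.17,0],[0,0,0],0.3],
  [[0.03,0.17,0],[0,0,0],0.4],
  [[0.03,0.17,0],[0,0,0],0.5],
  [[0.03,0.17,0],[0,0,0],0.6],
  [[0.03,0.17,0],[0,0,0],0.7],
])

```text
time: 13.45
tool_pos: [0.5358, 0.206, 0.1041]
ee_rot: [-3.141, -0.001, -3.091]
wrist_force: [0.0, 0.7, -0.3]
width: 0.0516
```

```bash
python3 look.py 8
```

```text
13.45 [0.5358392  0.20600588 0.10410779] [-3.14060452e+00 -1.28831374e-03 -3.09056488e+00] [ 0.02123141  0.70220715 -0.27727927] [ 0.11881801 -0.04381809 -0.00448859] 0.05155219945097836
```

View pics/w8.png

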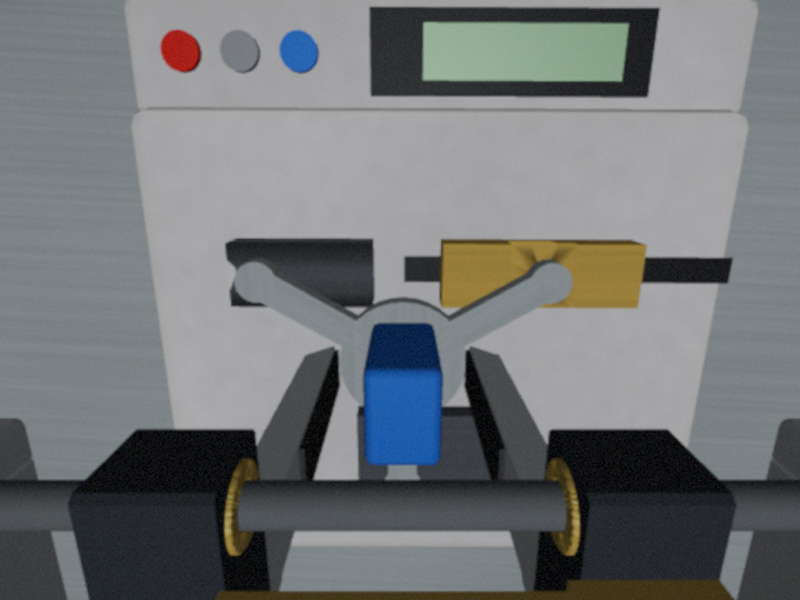

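Released, and the carrier did not shift relative to the scale. Back off straight up.

>>> apply_moves([
  [[0,0,0],[0,0,0],0.8],
  [[0,0,0],[0,0,0],0.8],
  [[0,0,-0.5],[0,0,0],0.8],
  [[0,0,-2],[0,0,0],0.8],
  [[0,0,-4],[0,0,0],0.8],
  [[0,0,-6],[0,0,0],0.8],
  [[0,0,-9],[0,0,0],0.8],
  [[0,0,-12],[0,0,0],0.8],
  [[2,0,-14],[0,0,0],0.8],
  [[4,0,-15],[0,0,0],0.8],
])

```text
time: 14.43
tool_pos: [0.4974, 0.2046, 0.259]
ee_rot: [3.14, 0.006, -3.091]
wrist_force: [-0.4, -0.3, 0.9]
width: 0.0755
```

>>> apply_moves([
  [[1,0,0],[0,0,0],0.8],
  [[2,0,0],[0,0,0],0.8],
  [[3,0,0],[0,0,0],0.8],
  [[3,0,0],[0,0,0],0.8],
  [[3,0,0],[0,0,0],0.8],
  [[3,0,0],[0,0,0],0.8],
  [[3,0,0],[0,0,0],0.8],
  [[3,0,0],[0,0,0],0.8],
  [[3,0,0],[0,0,0],0.8],
  [[3,0,0],[0,0,0],0.8],
])

```text
time: 15.27
tool_pos: [0.4665, 0.2029, 0.2547]
ee_rot: [-3.141, -0.0, -3.091]
wrist_force: [0.3, -0.2, 0.5]
width: 0.075
```

```bash
python3 look.py 9
```

```text
15.2667 [0.46651249 0.20286685 0.25467305] [-3.14147801e+00 -2.66516874e-04 -3.09055466e+00] [ 0.30243338 -0.1639468   0.50440438] [ 0.09781303 -0.0354158  -0.01942121] 0.0749615640460235
```

View pics/w9.png

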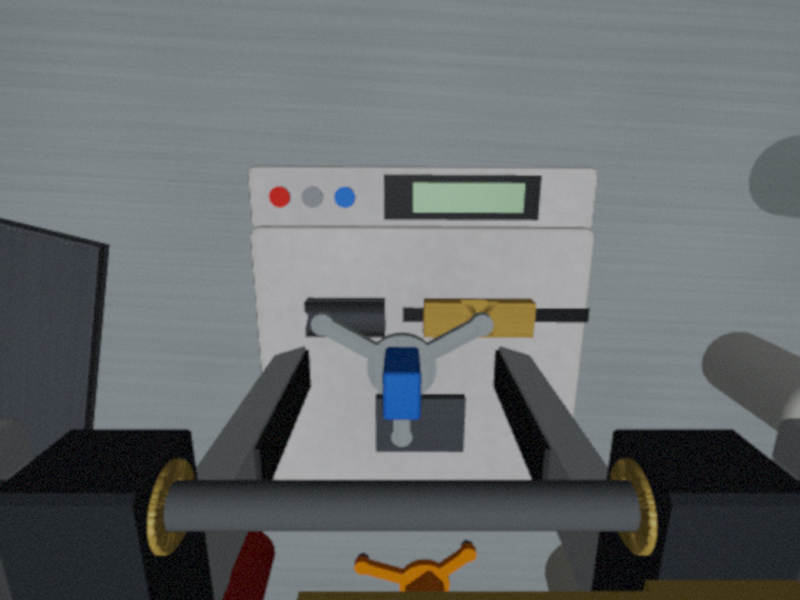

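View pics/s9.png

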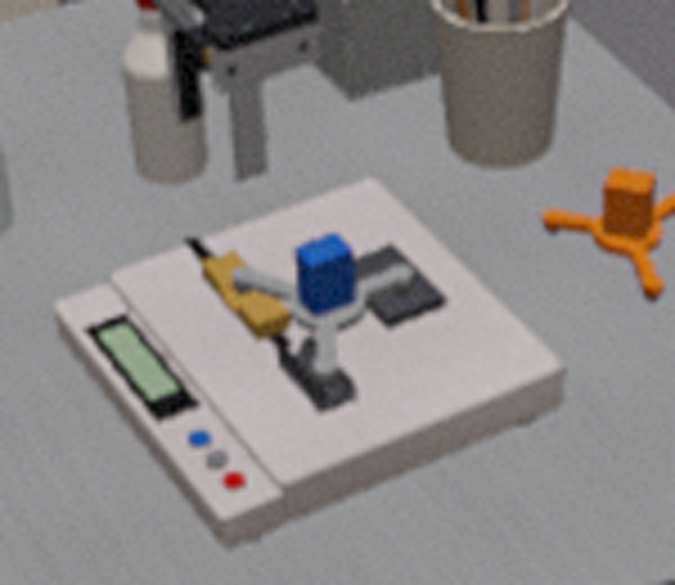

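View pics/e9.png

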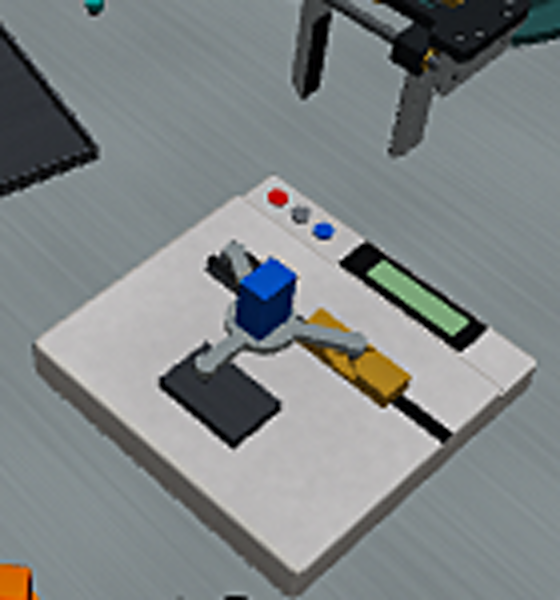

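```bash
python3 - <<'E'
from h import *
import pickle
from bench import optics
from scipy.spatial.transform import Rotation as Ro
c=pickle.load(open('w9.pkl','rb'))[0]
cs,cd=[optics.get_calibration(n) for n in('scene','side')]
H=np.array([.5358,.2068,.1089]);R=Ro.from_euler('z',.048)
F=R.apply(np.array([(-35,60,-26),(-35,-60,-26),(60,0,-26),(-18,13,22),(18,13,22),(18,-13,22),(-18,-13,22)])/1e3)+H
print('w',(proj(c,F)/.7).round(1).tolist())
print('s',((proj(cd,F)-[160,110])*4.5).round(1).tolist())
print('e',((proj(cs,F)-[265,160])*4).round(1).tolist())
E
```

```text
w [[481.1, 324.5], [320.8, 324.1], [400.6, 436.4], [420.6, 372.2], [419.8, 420.7], [381.7, 420.6], [381.3, 372.1]]
s [[244.5, 269.0], [326.8, 360.6], [401.4, 268.4], [292.9, 241.6], [338.1, 224.7], [356.7, 243.8], [311.2, 261.1]]
e [[352.4, 337.1], [232.0, 246.0], [203.0, 358.9], [295.8, 270.4], [262.0, 296.6], [235.0, 275.9], [268.9, 250.3]]
```

```bash
python3 -c "
from bench import robot,job
o=robot.get_obs();print(o['time'],o['wrist_force'],o['tool_pos']);print(job.close_job())"
```

```text
15.4167 [-0.47637797 -0.75652865 -0.5064101 ] [0.46641865 0.20287912 0.25486986]
the job is handed in; nothing more can be done
None
```

The pan carrier is back on the white scale, with its single rear arm pointing away from the display. The job was handed in at 15.4 s. No verdict came back, so what follows is my own checking.

**How it was done:**
- I located the scale, cone block and carrier with the wrist camera. I put the cone hole at about scale y = +44 mm.
- I gripped the hub across its width, lifted the carrier (about 0.5 kg) and lowered it over the seats. The ball went straight into the cone.
- To confirm the cone had it, I slid the carrier about ±1.7 mm along the groove. It moved only about 0.4 mm and pushed back with about ±5 N.
- The wrist reading suggests about 10 N of vertical push at most, against the 30 N limit. I then opened the jaws and backed off straight up.

**What the last checks showed:**
- **Height:** the tool stood at about 105.3 mm, which matches the expected home height.
- **Position:** in the last wrist picture all three feet sit within about 2 pixels of where they should be when home.
- **Disagreement:** in the side picture the feet are all about 1 pixel low, and the hub up to about 2. The feet's shift is nearly the same for all three, so I read it as camera calibration error and not a tilt.
- **Limits of the check:** I did not measure each ball's height separately; the cameras are only good to about 2 mm.
- **Other items:** I did not re-measure their positions. The arm's path stayed clear of them, the wrist force showed no knock, and the gripper was touching nothing at hand-in.

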